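Slide the wax carton through the gap between two jars

ROBOT

A 7-joint arm with a two-finger parallel gripper is mounted at the origin on a cart in front of the work surface, level with it; the furniture and walls round the work are solid. World frame = base frame: x ahead of the robot, y to its left, z up, the work surface at z = 0. Lengths are in m, angles in rad, forces in N, time in s.
With the tool pointing down it reaches from about 0.425 to 0.975 m from the base axis. Payload 16.7 kg.
Tool frame: the origin (TCP) lies at the very end of the fingers, on their centre line; the grasp point (between the pads) lies 19 mm behind it; z points along the fingers, y is the line along which they close (so a half turn about z gives the same grasp; the last joint's range is limited). The gripper opens to 85 mm and grips with 20 to 120 N. Pads are 22 mm wide; open, the fingers measure 114 mm over their backs; the gripper's body (76 mm by 85 mm) begins 54 mm behind the grasp point. The pads swing forward as they close: fully open they stand 13 mm farther back than shut.
Start: joints at [1.149, 0.426, 0.074, 1.606, -0.034, 1.111, -0.067], TCP at [0.181, -0.65, 0.231] pointing down, gripper open.
Joint ranges: [-2.85, 2.85], [-0.5, 2.14], [-1.23, 1.37], [0.21, 2.46], [-1.02, 4.16], [0.16, 2.05], [-2.73, 2.73]. Speed limits (rad/s): [1.89, 1.89, 2.39, 2.39, 3.01, 3.01, 3.01].

INTERFACE

Orientations are given as [roll, pitch, yaw] about the fixed x, y, z axes, in that order (R = Rz(yaw) Ry(pitch) Rx(roll)).
In Python, from station import * gives the robot as it stands.
- The arm moves only by the tool apply_moves, never from a script. Its argument "rows" is a list of rows, each a list of 3 entries, a list of its own where there are three numbers: the shift along the world's x, y, z normalised to -1 to 1, where 1 is 0.025 m, then the turn, a rotation vector about the world's x, y, z normalised to -1 to 1, where 1 is 0.12 rad, then the opening, from -1 (shut) to 1 (fully open). A call has 1 to 5 rows; each row shifts and turns the commanded pose from where the row before left it; what a row does not reach is not made up. A row lasts 1/8 s, in which the tool goes at most 62.5 mm and 10.7 degrees, less where a joint would pass 70% of its speed; a pose out of reach is approached as far as the arm can. A call with a number of a shift or a turn outside -1 to 1 is refused whole. A call with a gripper value outside its range is refused whole. The fingers move at their own pace and stop on an object; the grip force is fixed at half the most. Time passes only in rows, so rows that do not move let the fingers close. It gives the time, the measured TCP pose, the force, the opening and the grip force at its end, in the units of the state.
- state(): the state, without advancing time (a new reading comes with each control period).
- snapshot(name): name is "scene" or "top"; returns the picture (400x640x3 uint8, red, green, blue); there is no depth.
- camera_params(name): a dict with "fov_y" (degrees; the focal length in pixels is half the picture's height over the tangent of half this angle, whatever the lens; pixels are square), "cx", "cy" (the principal point, pixels), "origin" and "rotation" of the camera in the world. Camera axes: x right, y up, looking along -z (the intrinsics and any distortion apply to the point x, -y, -z); pixel columns grow to the right and rows downward; lengths in m; the calibration is good to about 2 mm. A picture is of the moment at which its call begins. camera_params takes no time and is no camera call.
- hand_in(): hands the job in; it is judged then, once.
The state is a dict: "t": time; "qpos": joint angles; "qd": joint speeds; "joint_efforts": joint torques, N m; "position": TCP position; "tool_rot": TCP orientation; "force": force on the tool from outside, world axes, zero at the start; "moment": the same for the moment, N m; "grip_width": finger opening in m; "grip_force": force on a finger pad.
Only numpy, scipy, OpenCV 4.12 (cv2) and the standard library are available. Lean on these libraries where they do the work, as an engineer would, in place of code of your own. Each camera call takes 0.05 s, during which the arm holds its last target. There are 200 camera calls.

TASK

Put the yellow carton away in its place behind the two round jars: push it along the table with the fingertips, long way first, through the narrow gap between the teal and the black jar until its front end comes to rest squarely against the white note block beyond. Only push it, never pinch it, lift it or tip it, do not force it against the jars, and leave everything else on the table as it stands; take the hand away at the end.

Things in the scene. Friction and masses are not known exactly. Their poses are not given: they have to be found in the camera images.
- carton: Loose yellow cardboard carton lying flat on the table, 55 mm wide (its x) x 150 mm long (its y) x 40 mm high, about 0.2 kg. Origin: centre of its underside. It starts to the right (-y side) of the jars, its own +y axis pointing roughly along the gap but turned by up to 0.3 rad and up to 45 mm off the gap's centre line.
- teal_jar: Low round teal jar, diameter 86 mm, 52 mm high, stuck fast to the table. Origin: centre of its underside. The jars stand 149 mm apart centre to centre, which leaves a gap of 63 mm. The way through is square to the line between their centres, roughly to world +y; both jars' own y axes point along it, to the note block, their x axes along the line between them. Which jar is nearer the robot changes.
- black_jar: Low round jar, black, diameter 86 mm, 50 mm high, stuck fast to the table; otherwise as the teal jar.
- note_block: Block of white note paper in a black tray, 94 mm (its x) x 112 mm (its y) x 34 mm high, stuck fast to the table. Origin: centre of its underside. Its own y axis is parallel to the way through the gap. The carton comes to rest against its flat face at own y = -56 mm (26 mm high), 165 to 195 mm beyond the line between the jars and within 8 mm of centred on the gap.
- calc: Loose black desk calculator, 165x105x21 mm, at the right. Origin centre of underside. Bystander.
- marker: Loose red and white felt marker lying, 18x128x20 mm, at the front right. Origin under its centre. Bystander.
- tin: Loose round open tin of paper clips, 68 mm across, 25 mm high, at the front left. Origin centre of underside. Bystander.
- fluid: Loose small bottle of correction fluid, white with blue cap, 22x36x77 mm, standing at the front left. Origin centre of underside. Bystander.
Not all that is in view belongs to the job. Of the things that look like the carton, the larger one is meant.

How it is judged:
By the outcome, as a careful person would: the job done as asked, in the order asked, and still so for the second after the job is handed in, with the robot touching nothing.
It also fails if it takes over 67 s, if anything falls off the work surface, if the arm or the gripper's body presses on something with over 40 N, if the wrist force passes 120 N, or if a joint passes its speed limit or range.

## Working session

There is one attempt and no reset: what is moved stays moved. The work goes in short steps, Python scripts to look and compute and a tool call to move; the robot and the scene stay as the last step left them, time stands still between calls to the robot, and variables do not carry over. Pictures are saved under pics/ and viewed, at most 10 in all, crops included, and the job is handed in when it is done.

Besides the shell and the picture viewer there is one more tool, called in YAML: its name, and indented under it one key for each argument. apply_moves: Moves the arm, as the interface text tells. Its arguments: {"type":"object","properties":{"rows":{"type":"array","items":{"type":"array"}}},"required":["rows"]}

```bash
mkdir -p pics; ls; python3 - <<'E'
from station import *
import cv2
for n in("scene","top"):
    cv2.imwrite(f"pics/{n}0.png",snapshot(n)[:,:,::-1]); print(n,camera_params(n))
s=state();print(s)
E
```

```text
pics
scene {'fov_y': 46.60382970535091, 'cx': 318.8200157877, 'cy': 200.37427232337055, 'origin': array([-0.54451267,  0.58795115,  0.5945189 ]), 'rotation': array([ 1.16306948, -0.00769888, -2.11938161])}
top {'fov_y': 43.806679770822555, 'cx': 322.0827571356484, 'cy': 200.07144814088713, 'origin': array([ 0.41603245, -0.04082635,  1.49699985]), 'rotation': array([ 5.94209843e-02,  7.74337738e-05, -1.58433342e+00])}
{'t': 0.1, 'qpos': array([ 1.14952044,  0.42667966,  0.07386875,  1.60655111, -0.03409446,
        1.11077993, -0.06710789]), 'qd': array([ 0.00192276, -0.00101774,  0.0018236 , -0.00107297, -0.00079415,
       -0.0003334 ,  0.00053236]), 'joint_efforts': array([ 6.99752709e-03, -9.51536536e+01,  3.77041429e+00, -4.64405465e+01,
        1.94902683e-02,  6.44445332e-03,  1.21937796e-04]), 'position': array([ 0.18106383, -0.64988156,  0.23067071]), 'tool_rot': array([-3.14043814e+00,  9.37526696e-05,  2.71724292e-01]), 'force': array([ 0.42221357, -0.25931582,  0.34249524]), 'moment': array([ 0.00140507,  0.01179501, -0.04119633]), 'grip_force': 0.0, 'grip_width': 0.08553076099624117}
```

View pics/top0.png

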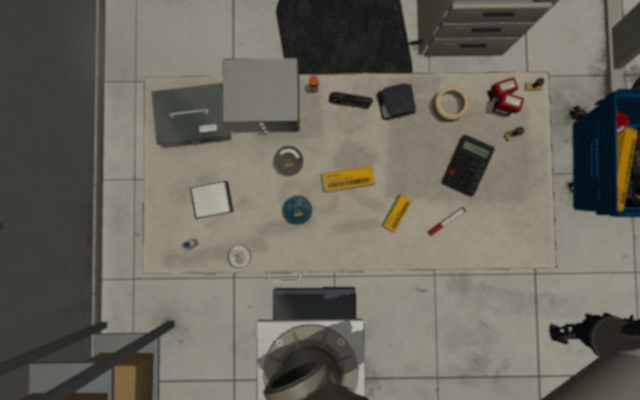

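View pics/scene0.png

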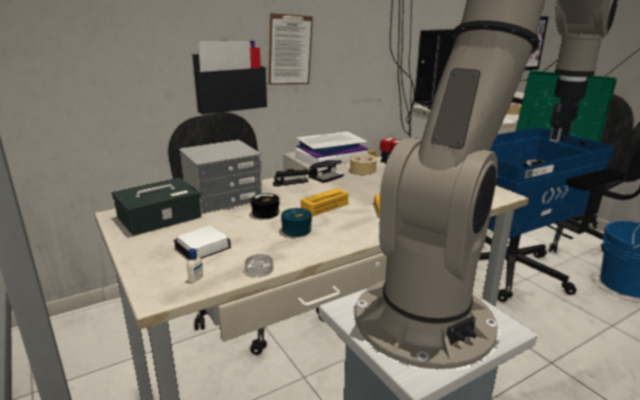

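Top view: carton near (348,179), teal jar (297,210), black jar (288,160), note block (211,199). The smaller yellow box at (397,213) is the decoy. The scene view agrees, with the carton at (325,201) and the jars at (296,221) and (265,205).

```bash
cat > h.py <<'E'
from station import *
import numpy as np, cv2
from scipy.spatial.transform import Rotation as Ro
def cam(n):
    p=camera_params(n); return p,Ro.from_euler('xyz',p['rotation']).as_matrix(),200/np.tan(np.radians(p['fov_y']/2))
def rays(n,uv):
    p,R,f=cam(n); uv=np.atleast_2d(uv).astype(float)
    d=np.c_[(uv[:,0]-p['cx'])/f,-(uv[:,1]-p['cy'])/f,-np.ones(len(uv))]@R.T
    return p['origin'],d/np.linalg.norm(d,axis=1)[:,None]
def cast(n,uv,z):
    o,d=rays(n,uv); return (o+d*((z-o[2])/d[:,2])[:,None])[:,:2]
def tri(a,b):
    (o1,d1),(o2,d2)=rays('top',a),rays('scene',b); d1,d2=d1[0],d2[0]
    s=np.linalg.lstsq(np.c_[d1,-d2],o2-o1,rcond=None)[0]; p,q=o1+s[0]*d1,o2+s[1]*d2
    return (p+q)/2,np.linalg.norm(p-q)
def blob(img,box,test,K=6):
    "largest contour, subpixel, of test(H,S,V) in box u0,v0,u1,v1"
    u0,v0,u1,v1=box; c=cv2.resize(img[v0:v1,u0:u1],None,fx=K,fy=K,interpolation=cv2.INTER_CUBIC)
    m=test(*[x.astype(int) for x in cv2.split(cv2.cvtColor(c,cv2.COLOR_RGB2HSV))]).astype(np.uint8)
    m=cv2.morphologyEx(m,cv2.MORPH_OPEN,np.ones((5,5)))
    cs=cv2.findContours(m,cv2.RETR_EXTERNAL,cv2.CHAIN_APPROX_NONE)[0]
    c=max(cs,key=cv2.contourArea)[:,0,:]; return (c+.5)/K-.5+[u0,v0]
yel=lambda H,S,V:(H>15)&(H<35)&(S>120)&(V>70)
teal=lambda H,S,V:(H>80)&(H<110)&(S>90)
blk=lambda H,S,V:V<115
def rect(P):
    (c,s,a)=cv2.minAreaRect((P*1000).astype(np.float32)); 
    if s[0]>s[1]: s=s[::-1]; a+=90
    a=(a+90+90)%180-90   # direction of the long side, deg
    return np.array(c)/1000,np.round(s,1),a%180
E
python3 - <<'E'
from h import *
t=cv2.cvtColor(cv2.imread('pics/top0.png'),cv2.COLOR_BGR2RGB); s=cv2.cvtColor(cv2.imread('pics/scene0.png'),cv2.COLOR_BGR2RGB)
hsv=cv2.cvtColor(t,cv2.COLOR_RGB2HSV)
for q in((288,160),(280,160),(297,205),(348,179),(211,199),(230,200),(260,185),(330,215)): print(q,hsv[q[1],q[0]])
for n,f,b,h in(('teal',teal,(275,188,320,232),.052),('black',blk,(265,138,310,182),.05)):
    c=blob(t,b,f); P=cast('top',c,h*.6); (m,r)=cv2.minEnclosingCircle((P*1000).astype(np.float32)); e=cv2.fitEllipse((P*1000).astype(np.float32)); print(n,m,2*r,e)
c=blob(t,(310,155,388,205),yel); print('carton',rect(cast('top',c,.02)),rect(cast('top',c,.04)))
wh=lambda H,S,V:(V>185)&(S<25)
for nm,f in(('white',wh),('tray',lambda H,S,V:(V<110))):
    c=blob(t,(180,170,242,230),f); print(nm,rect(cast('top',c,.03)))
# heights by two views: scene masks
for n,f,bt,bs in(('teal',teal,(275,188,320,232),(270,195,325,245)),('yel',yel,(310,155,388,205),(295,180,355,220))):
    ct=blob(t,bt,f);cs=blob(s,bs,f)
    print(n,'scene extents',cs.min(0),cs.max(0))
    print(n,'centres tri',tri((ct.min(0)+ct.max(0))/2,(cs.min(0)+cs.max(0))/2))
a=cv2.resize(t[140:240,180:400],None,fx=3.6,fy=3.6,interpolation=cv2.INTER_CUBIC); b=cv2.resize(s[170:270,150:370],None,fx=3,fy=3,interpolation=cv2.INTER_CUBIC)
o=np.zeros((600,792,3),np.uint8); o[:300,:660]=b[:300]; o[300:,:660]=cv2.resize(t[140:240,180:400],(660,300),interpolation=cv2.INTER_CUBIC)
cv2.imwrite('pics/z.png',o[:,:660,::-1])
E
```

```text
(288, 160) [22 36 77]
(280, 160) [23 34 67]
(297, 205) [89 75 71]
(348, 179) [ 21 208 140]
(211, 199) [ 26  23 168]
(230, 200) [30 27 57]
(260, 185) [ 21  42 147]
(330, 215) [ 20  40 145]
teal (473.65374755859375, 33.67935562133789) 77.44275665283203 ((468.0926513671875, 36.93466567993164), (57.69940185546875, 80.062744140625), 148.5574188232422)
black (622.376220703125, 59.864810943603516) 94.76192474365234 ((622.17529296875, 58.496849060058594), (89.81864166259766, 92.81795501708984), 69.19649505615234)
carton (array([ 0.56773138, -0.12013755]), array([ 57. , 152.1]), 98.01358985900879) (array([ 0.56567719, -0.11906361]), array([ 56.2, 150. ]), 98.01349449157715)Traceback (most recent call last):
  File "<stdin>", line 10, in <module>
  File "h.py", line 22, in blob
    c=max(cs,key=cv2.contourArea)[:,0,:]; return (c+.5)/K-.5+[u0,v0]
      ~~~^^^^^^^^^^^^^^^^^^^^^^^^
ValueError: max() iterable argument is empty
```

```bash
sed -i 's/^teal=.*/teal=lambda H,S,V:((V<108)\&(H>10))|((H>70)\&(H<110)\&(S>40))/; s/^blk=.*/blk=lambda H,S,V:V<108/' h.py
cat > m.py <<'E'
from h import *
def fit(t,verbose=1):
    J={}
    for n,f,b,h in(('teal',teal,(275,188,320,232),.052),('black',blk,(265,138,310,182),.05)):
        c=blob(t,b,f); P=cast('top',c,h*.6)*1000; e=cv2.fitEllipse(P.astype(np.float32)); J[n]=np.array(e[0])
        if verbose: print(n,np.round(e[0],1),np.round(e[1],1))
    d=J['black']-J['teal']; L=np.linalg.norm(d); d/=L; g=np.array([-d[1],d[0]])
    g=g if g[1]>0 else -g; return (J['teal']+J['black'])/2,g,L
E
python3 - <<'E'
from m import *
t=cv2.cvtColor(cv2.imread('pics/top0.png'),cv2.COLOR_BGR2RGB); s=cv2.cvtColor(cv2.imread('pics/scene0.png'),cv2.COLOR_BGR2RGB)
G,g,L=fit(t); ga=np.degrees(np.arctan2(g[1],g[0])); n=np.array([g[1],-g[0]])
print('gap',G,'dir',ga,'L',L)
c=blob(t,(310,155,388,205),yel); 
for z in(.02,.04):
    C=rect(cast('top',c,z)); print('carton',z,C,'along,lat',(C[0]*1000-G)@g,(C[0]*1000-G)@n)
for nm,f in(('white',lambda H,S,V:(V>157)&(S<33)),('all',lambda H,S,V:((V>157)&(S<33))|(V<105))):
    c=blob(t,(180,170,242,230),f); C=rect(cast('top',c,.03));print(nm,C,'along,lat',(C[0]*1000-G)@g,(C[0]*1000-G)@n, 'min along',((cast('top',c,.03)*1000-G)@g).min())
for nm,f,bt,bs in(('teal',teal,(275,188,320,232),(270,195,325,245)),('yel',yel,(310,155,388,205),(295,180,355,220))):
    ct=blob(t,bt,f);cs=blob(s,bs,f); print(nm,'tri',tri((ct.min(0)+ct.max(0))/2,(cs.min(0)+cs.max(0))/2),'scene',cs.min(0),cs.max(0))
o=np.vstack([cv2.resize(s[170:270,150:370],(660,300),interpolation=cv2.INTER_CUBIC),cv2.resize(t[140:240,180:400],(660,300),interpolation=cv2.INTER_CUBIC)])
cv2.imwrite('pics/z.png',o[:,:,::-1])
E
```

```text
teal [475.   33.1] [88.5 91.1]
black [622.3  58.4] [88.3 91.2]
gap [548.63931274  45.74342537] dir 99.72316962827256 L 149.42334494553234
carton 0.02 (array([ 0.56773138, -0.12013755]), array([ 57. , 152.1]), 98.01358985900879) along,lat -166.72255880957624 -9.197482607719701
carton 0.04 (array([ 0.56567719, -0.11906361]), array([ 56.2, 150. ]), 98.01349449157715) along,lat -165.3171121146158 -11.040797537470814
white (array([0.50989886, 0.28892352]), array([84. , 93.9]), 100.04362106323242) along,lat 246.22967282128923 2.8862419176476872 min along 199.11136209371165
all (array([0.50989886, 0.28892352]), array([84. , 93.9]), 100.04362106323242) along,lat 246.22967282128923 2.8862419176476872 min along 199.11136209371165
teal tri (array([0.47551919, 0.03348423, 0.02729622]), np.float64(0.0008016806303681662)) scene [280.08333333 207.25      ] [311.75       237.08333333]
yel tri (array([ 0.56916618, -0.11902454,  0.02030954]), np.float64(0.0024622719352471695)) scene [300.58333333 188.08333333] [347.91666667 215.41666667]
```

View pics/z.png

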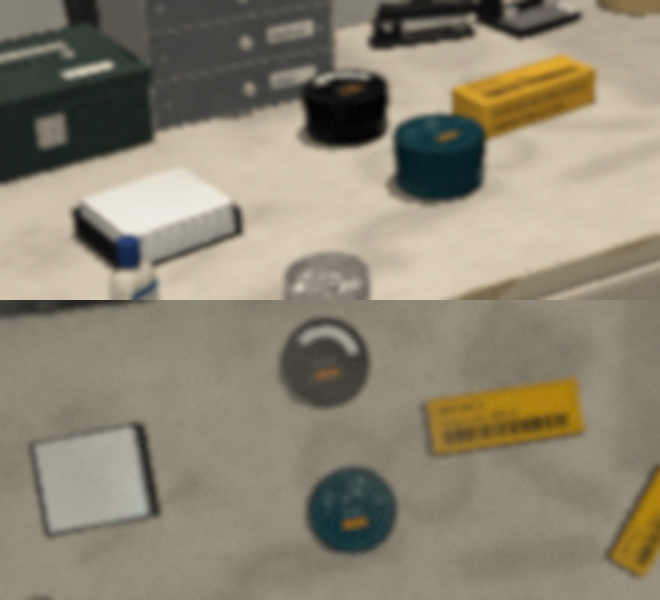

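Both views are consistent: the jars measure 149.4 mm apart, and the half-heights come out near 27 and 20 mm. The gap direction is 99.7°, and the carton is about 9 mm off towards the robot and turned by -1.7°. I'll align it with a flat two-finger push on its side first, then push it from the rear.

apply_moves:
  rows:
    - [[0.62,1,0],[0,0,-0.17],1]
    - [[0.62,1,0],[0,0,-0.17],1]
    - [[0.62,1,0],[0,0,-0.17],1]
    - [[0.62,1,0],[0,0,-0.17],1]
    - [[0.62,1,0],[0,0,-0.17],1]

```text
t: 0.72
position: [0.259, -0.5242, 0.231]
tool_rot: [-3.141, 0.0, 0.169]
force: [0.8, 0.3, 0.0]
grip_width: 0.0853
grip_force: 0.0
```

apply_moves:
  rows:
    - [[0.62,1,0],[0,0,0],1]
    - [[0.62,1,0],[0,0,0],1]
    - [[0.62,1,0],[0,0,0],1]
    - [[0.62,1,0],[0,0,0],1]
    - [[0.62,1,0],[0,0,0],1]

```text
t: 1.35
position: [0.3365, -0.3992, 0.2311]
tool_rot: [-3.141, 0.0, 0.17]
force: [1.1, -0.8, -0.2]
grip_width: 0.0854
grip_force: 0.0
```

apply_moves:
  rows:
    - [[0.62,1,0],[0,0,0],1]
    - [[0.62,1,0],[0,0,0],1]
    - [[0.62,1,0],[0,0,0],1]
    - [[0.62,1,0],[0,0,0],1]
    - [[0.62,1,0],[0,0,0],1]

```text
t: 1.98
position: [0.4139, -0.2743, 0.2311]
tool_rot: [-3.141, 0.0, 0.17]
force: [0.0, 0.6, 0.4]
grip_width: 0.0856
grip_force: 0.0
```

apply_moves:
  rows:
    - [[0.62,1,0],[0,0,0],1]
    - [[0.62,1,0],[0,0,0],1]
    - [[0.62,1,0],[0,0,0],1]
    - [[0.62,1,0],[0,0,0],1]
    - [[0,0,0],[0,0,0],1]

```text
t: 2.6
position: [0.4765, -0.1732, 0.2311]
tool_rot: [-3.141, -0.0, 0.173]
force: [-0.7, 0.2, 0.4]
grip_width: 0.0855
grip_force: 0.0
```

apply_moves:
  rows:
    - [[0.47,0.85,0],[0,0,0],1]
    - [[0.46,0.84,0],[0,0,0],1]
    - [[0,0,-1],[0,0,0],1]
    - [[0,0,-1],[0,0,0],1]
    - [[0,0,-1],[0,0,0],1]

```text
t: 3.22
position: [0.4984, -0.1338, 0.1554]
tool_rot: [3.141, 0.0, 0.169]
force: [0.7, 0.6, 0.1]
grip_width: 0.085
grip_force: 0.0
```

apply_moves:
  rows:
    - [[0,0,-1],[0,0,0],1]
    - [[0,0,-1],[0,0,0],1]
    - [[0,0,-1],[0,0,0],1]
    - [[0,0,-0.8],[0,0,0],1]
    - [[0,0,0],[0,0,0],1]

```text
t: 3.85
position: [0.4976, -0.1335, 0.0601]
tool_rot: [-3.141, 0.003, 0.169]
force: [0.4, -0.0, -0.2]
grip_width: 0.0852
grip_force: 0.0
```

```bash
python3 - <<'E'
from h import *
cv2.imwrite('pics/s1.png',cv2.resize(snapshot('scene')[150:270,200:420],None,fx=3,fy=3,interpolation=cv2.INTER_CUBIC)[:,:,::-1])
E
```

```text
(no output)
```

View pics/s1.png

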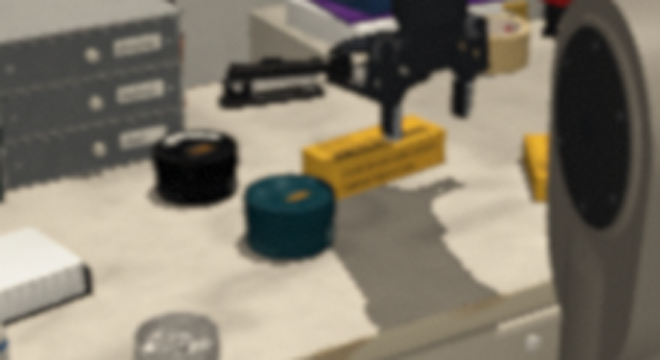

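The open fingers stand on the near side of the carton (crop (375,155)), about 30 mm clear of it. I'll lower them and approach.

apply_moves:
  rows:
    - [[0,0,-1],[0,0,0],1]
    - [[0,0,-1],[0,0,0],1]
    - [[0.02,0,-0.1],[0,0,0],1]
    - [[0.5,0.085,0],[0,0,0],1]
    - [[0.5,0.085,0],[0,0,0],1]

```text
t: 4.53
position: [0.5264, -0.1287, 0.0101]
tool_rot: [3.141, -0.002, 0.17]
force: [-0.0, 0.0, 0.4]
grip_width: 0.0852
grip_force: 0.0
```

apply_moves:
  rows:
    - [[0.1,0.017,0],[0,0,0],1]
    - [[0.1,0.017,0],[0,0,0],1]
    - [[0.1,0.017,0],[0,0,0],1]
    - [[0,0,0],[0,0,0],1]
    - [[0,0,0],[0,0,0],1]

```text
t: 5.15
position: [0.5319, -0.1274, 0.0088]
tool_rot: [-3.142, -0.0, 0.17]
force: [1.1, 0.6, -0.0]
grip_width: 0.085
grip_force: 0.0
```

```bash
cat >> m.py <<'E'
G0=np.array([548.64,45.74]); g0=np.array([-.16888,.98564]); n0=np.array([.98564,.16888])
def rep():
    s=state(); p=np.array(s['position'])*1000; q=p[:2]-G0
    print('t',round(s['t'],2),'tcp along,lat,z',np.round([q@g0,q@n0,p[2]],1),'rot',np.round(s['tool_rot'],3),'F g,n,z',np.round([s['force'][:2]@g0,s['force'][:2]@n0,s['force'][2]],1))
def carton(box=(230,150,388,215)):
    t=snapshot('top'); c=blob(t,box,yel); P=cast('top',c,.02); C=rect(P); q=C[0]*1000-G0
    print('carton along,lat',np.round([q@g0,q@n0],1),'ang rel',round(C[2]-99.72,2),C[1]); return t
E
python3 - <<'E'
from m import *
rep(); t=carton(); cv2.imwrite('pics/t1.png',cv2.resize(t[130:240,180:400],(660,330))[:,:,::-1])
E
```

```text
t 5.15 tcp along,lat,z [-167.8  -45.8    8.8] rot [-3.142 -0.     0.17 ] F g,n,z [ 0.4  1.2 -0. ]
carton along,lat [-110.7   -4.5] ang rel -89.13 [37.  50.6]
```

View pics/t1.png

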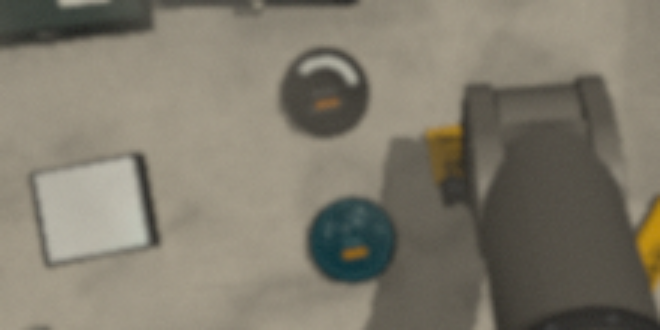

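The arm covers most of the carton, and only its front end shows, around crop (445,155). I'll finish the side push to the computed offset, then back off and look.

apply_moves:
  rows:
    - [[0.1,0.017,0],[0,0,0],1]
    - [[0.1,0.017,0],[0,0,0],1]
    - [[0.08,0.014,0],[0,0,0],1]
    - [[0,0,0],[0,0,0],1]
    - [[0,0,0],[0,0,0],1]

```text
t: 5.82
position: [0.5391, -0.1261, 0.0088]
tool_rot: [-3.142, -0.0, 0.17]
force: [0.0, -0.4, 0.0]
grip_width: 0.085
grip_force: 0.0
```

apply_moves:
  rows:
    - [[-0.5,-0.085,0],[0,0,0],1]
    - [[-1,-0.17,0],[0,0,0],1]
    - [[-0.3,-0.7,1],[0,0,0],1]
    - [[-0.3,-1,1],[0,0,0],1]
    - [[-0.3,-1,1],[0,0,0],1]

```text
t: 6.45
position: [0.4777, -0.2008, 0.0845]
tool_rot: [-3.142, 0.0, 0.17]
force: [-0.0, -1.0, 0.1]
grip_width: 0.0855
grip_force: 0.0
```

apply_moves:
  rows:
    - [[0,-1,1],[0,0,0],0]
    - [[0,-1,0],[0,0,0],0]
    - [[0,-1,0],[0,0,0],0]
    - [[0,-1,0],[0,0,0],0]
    - [[0,0,0],[0,0,0],0]

```text
t: 7.08
position: [0.4776, -0.3019, 0.1086]
tool_rot: [3.141, 0.001, 0.167]
force: [0.3, 0.1, -0.2]
grip_width: 0.0428
grip_force: 0.0
```

```bash
python3 - <<'E'
from m import *
rep(); t=carton((300,150,392,205)); print(fit(t)); cv2.imwrite('pics/t2.png',cv2.resize(t[130:240,180:440],(780,330))[:,:,::-1])
E
```

```text
t 7.08 tcp along,lat,z [-330.6 -128.7  108.6] rot [3.141e+00 1.000e-03 1.670e-01] F g,n,z [ 0.   0.3 -0.2]
carton along,lat [-166.    -1.3] ang rel -0.0 [ 57.1 152.1]
teal [475.1  33.1] [87.  89.8]
black [622.5  58.2] [86.8 89.5]
(array([548.76473999,  45.63027382]), array([-0.16778944,  0.98582286]), np.float64(149.53124188692598))
```

View pics/t2.png

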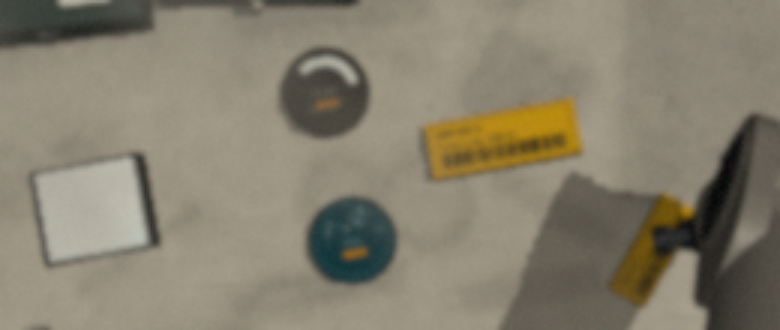

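Well aligned: the carton's angle to the gap is 0.0° and its offset about -1 mm. Next I'll turn the hand 90° and go behind the carton, fingers partly closed for a two-point push.

apply_moves:
  rows:
    - [[0.36,0.22,0],[0,0,-1],-0.6]
    - [[0.36,0.22,0],[0,0,-1],-0.6]
    - [[0.36,0.22,0],[0,0,-1],-0.6]
    - [[0.36,0.22,0],[0,0,-1],-0.6]
    - [[0.36,0.22,0],[0,0,-1],-0.6]

```text
t: 7.75
position: [0.5238, -0.2711, 0.1087]
tool_rot: [-3.141, 0.0, -0.433]
force: [0.1, -0.2, -0.4]
grip_width: 0.017
grip_force: 0.0
```

apply_moves:
  rows:
    - [[0.36,0.22,0],[0,0,-1],-0.6]
    - [[0.36,0.22,0],[0,0,-1],-0.6]
    - [[0.36,0.22,0],[0,0,-1],-0.6]
    - [[0.36,0.22,0],[0,0,-1],-0.6]
    - [[0.36,0.22,0],[0,0,-1],-0.6]

```text
t: 8.38
position: [0.5688, -0.2436, 0.1087]
tool_rot: [-3.141, 0.001, -1.033]
force: [0.2, -0.1, 0.3]
grip_width: 0.0168
grip_force: 0.0
```

apply_moves:
  rows:
    - [[0.36,0.22,0],[0,0,-1],-0.6]
    - [[0.36,0.22,0],[0,0,-1],-0.6]
    - [[0.36,0.22,0],[0,0,-1],-0.6]
    - [[0,0,0],[0,0,-0.07],-0.6]
    - [[0,0,0],[0,0,0],-0.6]

```text
t: 9.0
position: [0.5953, -0.2283, 0.1087]
tool_rot: [3.141, 0.0, -1.396]
force: [0.3, -0.6, 0.6]
grip_width: 0.0172
grip_force: 0.0
```

```bash
python3 - <<'E'
from m import *
rep(); print(state()['grip_width'])
E
```

```text
t 9.0 tcp along,lat,z [-2.780e+02 -2.000e-01  1.087e+02] rot [ 3.141  0.    -1.396] F g,n,z [-0.6  0.2  0.6]
0.01724780636325133
```

apply_moves:
  rows:
    - [[0,0,-1],[0,0,-0.04],-0.6]
    - [[0,0,-1],[0,0,0],-0.6]
    - [[0,0,-1],[0,0,0],-0.6]
    - [[0,0,-0.86],[0,0,0],-0.6]
    - [[0,0,0],[0,0,0],-0.6]

```text
t: 9.62
position: [0.5947, -0.2284, 0.0108]
tool_rot: [3.139, 0.001, -1.403]
force: [0.6, 0.5, 1.0]
grip_width: 0.0169
grip_force: 0.0
```

apply_moves:
  rows:
    - [[-0.05,0.3,0],[0,0,0],-0.6]
    - [[-0.05,0.3,0],[0,0,0],-0.6]
    - [[-0.034,0.2,0],[0,0,0],-0.6]
    - [[-0.034,0.2,0],[0,0,0],-0.6]
    - [[-0.034,0.2,0],[0,0,0],-0.6]

```text
t: 10.25
position: [0.5911, -0.1986, 0.0126]
tool_rot: [-3.141, -0.001, -1.403]
force: [0.8, -3.2, 1.9]
grip_width: 0.0168
grip_force: 1.3
```

apply_moves:
  rows:
    - [[-0.034,0.2,0],[0,0,0],-0.6]
    - [[-0.034,0.2,0],[0,0,0],-0.6]
    - [[-0.034,0.2,0],[0,0,0],-0.6]
    - [[-0.034,0.2,0],[0,0,0],-0.6]
    - [[-0.034,0.2,0],[0,0,0],-0.6]

```text
t: 10.88
position: [0.5866, -0.1733, 0.0123]
tool_rot: [-3.141, -0.0, -1.403]
force: [0.7, -2.8, 2.5]
grip_width: 0.0174
grip_force: 1.5
```

```bash
cat >> m.py <<'E'
def vis(box=(215,150,388,215)):
    "front end and long edges of whatever of the carton is seen: line fits in the gap frame"
    t=snapshot('top'); c=blob(t,box,yel); q=cast('top',c,.02)*1000-G0; a,l=q@g0,q@n0
    F=a.max(); print('front along',round(F,1),'rear seen',round(a.min(),1))
    for k in range(10,150,20):
        m=abs(a-(F-k))<3
        if m.sum()>3: print('  at -%d'%k,'lat',np.round([l[m].min(),l[m].max()],1),'mid',round((l[m].min()+l[m].max())/2,1))
    return t
E
python3 - <<'E'
from m import *
rep(); vis(); rep()
E
```

```text
t 10.88 tcp along,lat,z [-222.3    0.4   12.3] rot [-3.141 -0.    -1.403] F g,n,z [-2.8  0.2  2.5]
front along -61.5 rear seen -180.0
  at -10 lat [-29.   26.2] mid -1.4
  at -30 lat [-27.7  26.4] mid -0.7
  at -50 lat [-28.6  26.3] mid -1.1
  at -70 lat [-29.3  26.7] mid -1.3
  at -90 lat [-29.4  26.8] mid -1.3
  at -110 lat [-5.4 27.2] mid 10.9
t 10.93 tcp along,lat,z [-221.4    0.5   12.2] rot [ 3.142  0.    -1.403] F g,n,z [-2.1  0.8  1.6]
```

apply_moves:
  rows:
    - [[-0.043,0.25,0],[0,0,0],-0.6]
    - [[-0.043,0.25,0],[0,0,0],-0.6]
    - [[-0.043,0.25,0],[0,0,0],-0.6]
    - [[-0.043,0.25,0],[0,0,0],-0.6]
    - [[-0.043,0.25,0],[0,0,0],-0.6]

```text
t: 11.55
position: [0.5811, -0.1418, 0.0122]
tool_rot: [3.141, 0.0, -1.403]
force: [0.6, -1.5, -0.1]
grip_width: 0.0173
grip_force: 0.7
```

apply_moves:
  rows:
    - [[-0.043,0.25,0],[0,0,0],-0.6]
    - [[-0.043,0.25,0],[0,0,0],-0.6]
    - [[-0.043,0.25,0],[0,0,0],-0.6]
    - [[-0.034,0.2,0],[0,0,0],-0.6]
    - [[0,0,0],[0,0,0],-0.6]

```text
t: 12.18
position: [0.5771, -0.118, 0.0123]
tool_rot: [3.142, 0.0, -1.403]
force: [-0.7, -0.4, -0.3]
grip_width: 0.0172
grip_force: 0.0
```

```bash
python3 - <<'E'
from m import *
rep(); t=vis()
cv2.imwrite('pics/t3.png',cv2.resize(t[140:230,200:400],(800,360),interpolation=cv2.INTER_CUBIC)[:,:,::-1])
E
```

```text
t 12.18 tcp along,lat,z [-166.2    0.4   12.3] rot [ 3.142  0.    -1.403] F g,n,z [-0.3 -0.8 -0.3]
front along -3.6 rear seen -107.3
  at -10 lat [-30.8  26.3] mid -2.3
  at -30 lat [-28.5  25.9] mid -1.3
  at -50 lat [-28.5  24.9] mid -1.8
  at -70 lat [-28.2  25.2] mid -1.5
  at -90 lat [-8.5 25.8] mid 8.7
```

View pics/t3.png

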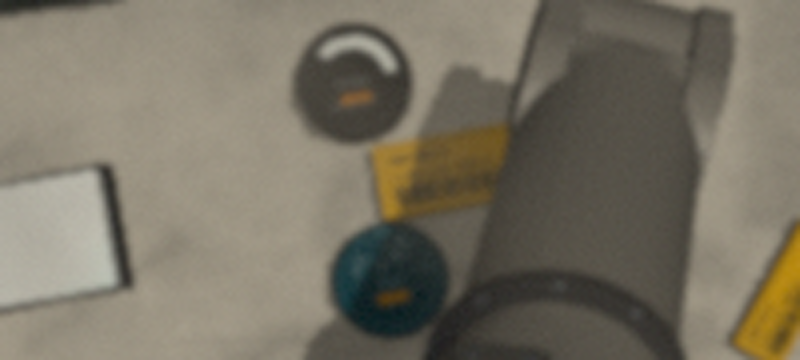

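The carton's nose is in the gap at crop (385,185) with small clearance on both sides, and the force is near zero. I'll continue slowly and watch the force.

apply_moves:
  rows:
    - [[-0.034,0.2,0],[0,0,0],-0.6]
    - [[-0.034,0.2,0],[0,0,0],-0.6]
    - [[-0.034,0.2,0],[0,0,0],-0.6]
    - [[-0.034,0.2,0],[0,0,0],-0.6]
    - [[-0.034,0.2,0],[0,0,0],-0.6]

```text
t: 12.85
position: [0.573, -0.0933, 0.0124]
tool_rot: [-3.141, -0.0, -1.403]
force: [0.1, -2.4, 3.0]
grip_width: 0.0167
grip_force: 1.4
```

apply_moves:
  rows:
    - [[-0.034,0.2,0],[0,0,0],-0.6]
    - [[-0.034,0.2,0],[0,0,0],-0.6]
    - [[-0.034,0.2,0],[0,0,0],-0.6]
    - [[-0.034,0.2,0],[0,0,0],-0.6]
    - [[-0.034,0.2,0],[0,0,0],-0.6]

```text
t: 13.48
position: [0.5686, -0.0682, 0.0123]
tool_rot: [-3.142, 0.0, -1.403]
force: [0.6, -3.0, 2.9]
grip_width: 0.0169
grip_force: 1.5
```

```bash
python3 - <<'E'
from m import *
rep(); vis()
E
```

```text
t 13.47 tcp along,lat,z [-115.7    0.4   12.3] rot [-3.142  0.    -1.403] F g,n,z [-3.1  0.1  2.9]
front along 46.5 rear seen -36.7
  at -10 lat [-29.8  26.3] mid -1.8
  at -30 lat [-30.2  26.3] mid -1.9
  at -50 lat [-29.2  24.7] mid -2.3
  at -70 lat [-5.7 24.2] mid 9.2
```

apply_moves:
  rows:
    - [[-0.034,0.2,0],[0,0,0],-0.6]
    - [[-0.034,0.2,0],[0,0,0],-0.6]
    - [[-0.034,0.2,0],[0,0,0],-0.6]
    - [[-0.034,0.2,0],[0,0,0],-0.6]
    - [[-0.034,0.2,0],[0,0,0],-0.6]

```text
t: 14.15
position: [0.5643, -0.0431, 0.0122]
tool_rot: [3.141, 0.0, -1.403]
force: [0.1, 0.2, -0.7]
grip_width: 0.017
grip_force: 0.4
```

apply_moves:
  rows:
    - [[-0.034,0.2,0],[0,0,0],-0.6]
    - [[-0.034,0.2,0],[0,0,0],-0.6]
    - [[-0.034,0.2,0],[0,0,0],-0.6]
    - [[-0.034,0.2,0],[0,0,0],-0.6]
    - [[-0.034,0.2,0],[0,0,0],-0.6]

```text
t: 14.78
position: [0.5601, -0.0183, 0.0123]
tool_rot: [-3.142, -0.0, -1.403]
force: [1.3, -0.1, -1.0]
grip_width: 0.0172
grip_force: 0.4
```

apply_moves:
  rows:
    - [[-0.034,0.2,0],[0,0,0],-0.6]
    - [[-0.034,0.2,0],[0,0,0],-0.6]
    - [[-0.034,0.2,0],[0,0,0],-0.6]
    - [[-0.034,0.2,0],[0,0,0],-0.6]
    - [[-0.034,0.2,0],[0,0,0],-0.6]

```text
t: 15.4
position: [0.5559, 0.0068, 0.0123]
tool_rot: [-3.142, -0.0, -1.403]
force: [-0.0, -0.6, 0.0]
grip_width: 0.0169
grip_force: 0.4
```

```bash
python3 - <<'E'
from m import *
rep(); t=vis()
c=blob(t,(175,165,250,235),lambda H,S,V:(V<95),6); q=cast('top',c,.013)*1000-G0; print('dark strip along',(q@g0).min(),(q@g0).max())
cv2.imwrite('pics/t4.png',cv2.resize(t[140:230,180:360],(720,360),interpolation=cv2.INTER_CUBIC)[:,:,::-1])
E
```

```text
t 15.4 tcp along,lat,z [-39.7   0.6  12.3] rot [-3.142 -0.    -1.403] F g,n,z [-0.6 -0.1  0. ]
front along 123.5 rear seen 66.6
  at -10 lat [-29.7  27.2] mid -1.3
  at -30 lat [-7.8 27. ] mid 9.6
  at -50 lat [ 4.2 26.2] mid 15.2
dark strip along 145.4477320299632 184.61419666144133
```

View pics/t4.png

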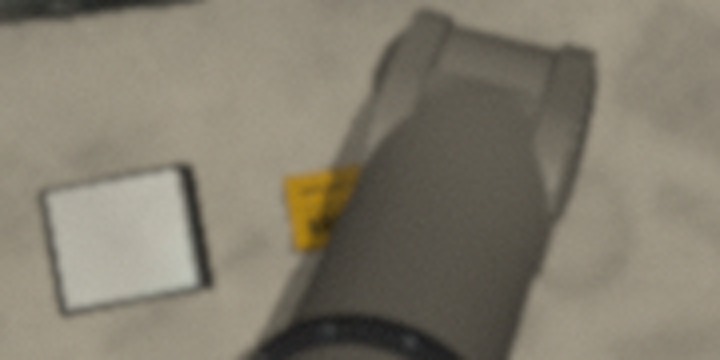

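The carton runs straight through, with its front at along ≈ 122. The block's face, the dark strip's right edge at crop (202,226), is at ≈ 188. I'll go 55 mm more, then creep.

apply_moves:
  rows:
    - [[-0.034,0.2,0],[0,0,0],-0.6]
    - [[-0.034,0.2,0],[0,0,0],-0.6]
    - [[-0.034,0.2,0],[0,0,0],-0.6]
    - [[-0.034,0.2,0],[0,0,0],-0.6]
    - [[-0.034,0.2,0],[0,0,0],-0.6]

```text
t: 16.08
position: [0.5517, 0.0317, 0.0124]
tool_rot: [-3.141, -0.0, -1.403]
force: [0.6, -2.8, 2.0]
grip_width: 0.0172
grip_force: 1.2
```

apply_moves:
  rows:
    - [[-0.034,0.2,0],[0,0,0],-0.6]
    - [[-0.034,0.2,0],[0,0,0],-0.6]
    - [[-0.034,0.2,0],[0,0,0],-0.6]
    - [[-0.034,0.2,0],[0,0,0],-0.6]
    - [[0,0,0],[0,0,0],-0.6]

```text
t: 16.7
position: [0.5481, 0.0522, 0.0122]
tool_rot: [3.141, 0.0, -1.403]
force: [-0.4, 0.3, 0.7]
grip_width: 0.0174
grip_force: 0.0
```

```bash
python3 - <<'E'
from m import *
rep(); t=vis()
E
```

```text
t 16.7 tcp along,lat,z [ 6.5  0.5 12.2] rot [ 3.141  0.    -1.403] F g,n,z [ 0.4 -0.3  0.7]
front along 170.5 rear seen 130.2
  at -10 lat [-25.7  27.4] mid 0.8
  at -30 lat [-0.6 26.9] mid 13.2
```

apply_moves:
  rows:
    - [[-0.017,0.1,0],[0,0,0],-0.6]
    - [[-0.017,0.1,0],[0,0,0],-0.6]
    - [[-0.017,0.1,0],[0,0,0],-0.6]
    - [[-0.017,0.1,0],[0,0,0],-0.6]
    - [[-0.017,0.1,0],[0,0,0],-0.6]

```text
t: 17.38
position: [0.5461, 0.0641, 0.0123]
tool_rot: [-3.142, -0.0, -1.403]
force: [-0.0, -0.9, -0.6]
grip_width: 0.0171
grip_force: 0.4
```

apply_moves:
  rows:
    - [[-0.01,0.06,0],[0,0,0],-0.6]
    - [[-0.01,0.06,0],[0,0,0],-0.6]
    - [[-0.01,0.06,0],[0,0,0],-0.6]

```text
t: 17.75
position: [0.5454, 0.0684, 0.0123]
tool_rot: [-3.142, -0.0, -1.404]
force: [0.3, -0.8, 0.2]
grip_width: 0.0175
grip_force: 0.4
```

apply_moves:
  rows:
    - [[-0.008,0.05,0],[0,0,0],-0.6]
    - [[-0.008,0.05,0],[0,0,0],-0.6]

```text
t: 18.0
position: [0.545, 0.0709, 0.0123]
tool_rot: [-3.142, -0.0, -1.404]
force: [-0.4, -1.8, -1.3]
grip_width: 0.0174
grip_force: 0.4
```

```bash
python3 - <<'E'
from m import *
rep(); t=vis()
o=np.vstack([cv2.resize(t[160:230,180:300],(720,420),interpolation=cv2.INTER_CUBIC)])
cv2.imwrite('pics/t5.png',o[:,:,::-1])
E
```

```text
t 18.0 tcp along,lat,z [25.5  0.7 12.3] rot [-3.142 -0.    -1.404] F g,n,z [-1.7 -0.7 -1.3]
front along 192.5 rear seen 154.8
  at -10 lat [-17.6  27.5] mid 4.9
  at -30 lat [ 5.5 27.4] mid 16.4
```

View pics/t5.png

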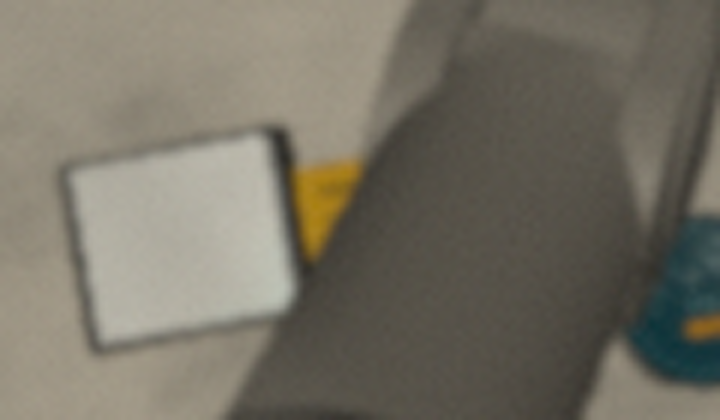

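The carton's front (crop (300,210)) is almost touching the tray's dark face. I'll creep until the force rises.

apply_moves:
  rows:
    - [[-0.007,0.04,0],[0,0,0],-0.6]
    - [[-0.007,0.04,0],[0,0,0],-0.6]

```text
t: 18.3
position: [0.5447, 0.0729, 0.0123]
tool_rot: [-3.141, -0.0, -1.404]
force: [-0.1, -1.0, 0.0]
grip_width: 0.017
grip_force: 0.5
```

apply_moves:
  rows:
    - [[-0.007,0.04,0],[0,0,0],-0.6]
    - [[-0.007,0.04,0],[0,0,0],-0.6]

```text
t: 18.55
position: [0.5443, 0.0749, 0.0123]
tool_rot: [-3.141, -0.0, -1.403]
force: [1.7, -3.9, 0.0]
grip_width: 0.0169
grip_force: 2.5
```

Contact seems to be starting, so one more small step to confirm.

apply_moves:
  rows:
    - [[-0.005,0.03,0],[0,0,0],-0.6]
    - [[0,0,0],[0,0,0],-0.6]

```text
t: 18.8
position: [0.5444, 0.075, 0.0124]
tool_rot: [-3.141, -0.001, -1.404]
force: [1.5, -5.9, -0.8]
grip_width: 0.0171
grip_force: 2.7
```

The TCP has stopped and the force is rising, so it's in contact. A slight press will square it up, then I'll back off straight along the gap and go up.

apply_moves:
  rows:
    - [[-0.007,0.04,0],[0,0,0],-0.6]
    - [[0,0,0],[0,0,0],-0.6]

```text
t: 19.05
position: [0.5445, 0.075, 0.0125]
tool_rot: [-3.141, -0.002, -1.405]
force: [2.7, -9.8, -0.2]
grip_width: 0.0166
grip_force: 5.2
```

apply_moves:
  rows:
    - [[0.034,-0.2,0],[0,0,0],-0.6]
    - [[0.085,-0.5,0],[0,0,0],-0.6]
    - [[0.034,-0.2,1],[0,0,0],-0.6]
    - [[0,0,1],[0,0,0],-0.6]
    - [[0,0,1],[0,0,0],-0.6]

```text
t: 19.68
position: [0.5478, 0.0533, 0.0881]
tool_rot: [3.142, 0.0, -1.404]
force: [0.6, -0.1, -0.7]
grip_width: 0.0167
grip_force: 0.0
```

apply_moves:
  rows:
    - [[0,0,1],[0,0,0],-0.6]
    - [[0,-1,1],[0,0,0],-0.6]
    - [[0,-1,1],[0,0,0],-0.6]
    - [[0,-1,1],[0,0,0],-0.6]
    - [[0,-1,0],[0,0,0],-0.6]

```text
t: 20.3
position: [0.5485, -0.0472, 0.189]
tool_rot: [-3.139, 0.001, -1.404]
force: [0.2, -0.7, -1.2]
grip_width: 0.0174
grip_force: 0.0
```

apply_moves:
  rows:
    - [[0,-1,0],[0,0,0],-0.6]
    - [[0,-1,0],[0,0,0],-0.6]
    - [[0,-1,0],[0,0,0],-0.6]
    - [[0,-1,0],[0,0,0],-0.6]
    - [[0,0,0],[0,0,0],-0.6]

```text
t: 20.92
position: [0.5472, -0.1483, 0.1875]
tool_rot: [-3.141, -0.0, -1.407]
force: [0.1, 0.2, -0.8]
grip_width: 0.0169
grip_force: 0.0
```

```bash
python3 - <<'E'
from m import *
rep(); t=vis((200,160,300,215)); carton((200,160,300,215)); s=snapshot('scene')
o=np.vstack([cv2.resize(t[140:230,180:380],(660,297),interpolation=cv2.INTER_CUBIC),cv2.resize(s[170:270,150:370],(660,300),interpolation=cv2.INTER_CUBIC)])
cv2.imwrite('pics/t6.png',o[:,:,::-1])
E
```

```text
t 20.93 tcp along,lat,z [-191.1  -34.2  187.5] rot [-3.141 -0.    -1.407] F g,n,z [ 0.1  0.1 -0.8]
front along 194.6 rear seen 40.3
  at -10 lat [-29.8  28.8] mid -0.5
  at -30 lat [-28.9  27.3] mid -0.8
  at -50 lat [-28.8  27.5] mid -0.7
  at -70 lat [-29.   27.3] mid -0.9
  at -90 lat [-28.7  27.2] mid -0.7
  at -110 lat [-28.6  26.8] mid -0.9
  at -130 lat [-28.7  26.9] mid -0.9
carton along,lat [117.5   0. ] ang rel 0.03 [ 60.2 154.3]
```

View pics/t6.png

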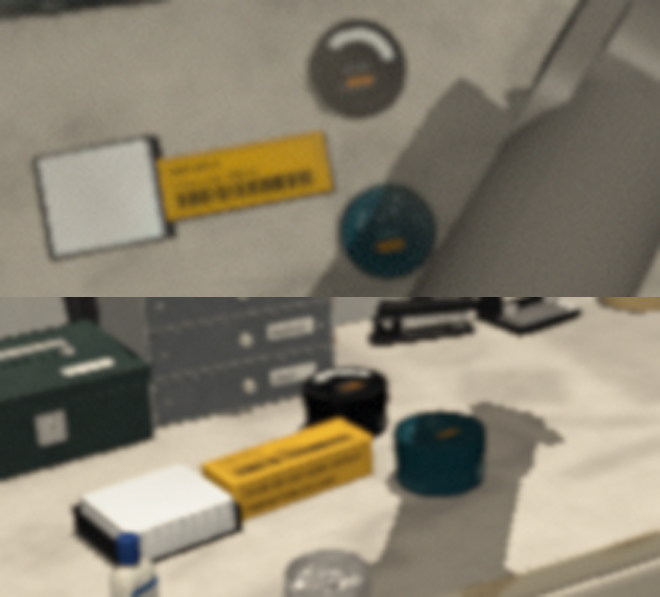

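The carton lies square against the block: relative angle about 0°, flush in both views (top part (165,190), scene part (225,490)). The hand is clear.

```bash
python3 -c "
from station import *
print(hand_in())"
```

```text
the job is handed in; nothing more can be done
None
```

The carton was pushed long way first through the gap and rests squarely against the note block with no sign of jar contact; the hand is clear, and the job was handed in at about 21 s.

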